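Turn over the glued paving plate and lay it in the miniature street set

TASK

The paving plate for the miniature street has been glued face down under a steel weight on the wooden block. First take the weight off and stand it upright in the square wooden tray; then turn the plate over (the slotted stand can hold it on edge while you change grip) and lay it gently, cobbles up, on the raised bed in front of the little house, centred across the bed, down between the end lip and the house, with its kerb end at the house front. Let neither the plate nor the weight drop or topple, and leave the other things on the bench where they are.

Things in the scene. Friction and masses are not known exactly. Their poses are not given: they have to be found in the camera images.
- plate: Plywood paving plate 100 x 62 x 10 mm (x, y, z), origin at the board's centre. Its +z face bears cobbles and, across the +x end, a kerb bar 10 mm wide, all 4 mm high (14 mm thick in all); its -z face is plain. Starts cobbles down on the block, under the weight, overhanging the block by 11 mm on both long sides. 0.12 kg.
- kerb (a point): Point on top of the plate's kerb, in the middle of the kerb end: at (43, 0, 9) mm in the plate's frame.
- weight: Round steel weight, 40 mm diameter for the lower 34 mm, then a 34 mm diameter neck up to 45 mm; origin at the centre of its underside, z up. About 0.35 kg. It starts standing on the plate, not quite at its middle.
- press: Fixed wooden block under the plate, 96 x 40 x 45 mm (x, y, z), origin at the centre of its underside; its top is 45 mm above the table. The plate's long side lies along the block's x.
- tray: Square wooden tray, 84 x 84 mm outside, walls 4 mm thick and 14 mm high, floor 4 mm thick (inside 76 x 76 mm); origin at the centre of its underside. Fixed.
- rack: Fixed slotted wooden stand, holds a plate on its short edge. Base 66 x 50 x 8 mm (x, y, z), origin at the centre of its underside. A slot between two cheeks runs along y, 18 mm wide (x), open at both ends, centred; its floor at 8 mm, cheeks (12 mm thick) up to 32 mm, then flared lips up to 41 mm that widen the mouth to 31 mm.
- slot (a point): Centre of the floor of the stand's slot, 8 mm above the table; axes as the stand.
- stage: Fixed miniature set, origin under its centre. Bed 126 x 42 mm (x, y), top 45 mm above the table; at -x an end lip 8 mm wide, 5 mm above the bed; at +x an upright house front 10 mm thick, 100 mm wide (roof ledge 106 mm), 129 mm high above the table. The bay between lip and house is 110 mm long (x = -55 to 55 mm). A plate overhangs the bed by 10 mm on both long sides.
- bay (a point): Centre of the bay on top of the bed, 45 mm above the table; x points to the house front, z up.
- spare: Bystander: a finished plate like the other, lying cobbles up on the table; origin at the board's centre.
- dish: Bystander: round white dish, 80 mm diameter, 18 mm high.
- puppet: Bystander: puppet lying on its back, about 135 mm long and 75 mm wide, 28 mm high; head towards +x.
- clay: Bystander: small block of hard clay, 45 x 28 x 20 mm.
- marker: Bystander: marker pen lying along x, 128 mm long from x = -45 to +83 mm, 13 mm high.
- jar: Bystander: small glass jar, 44 mm diameter, 55 mm high.
- reel: Bystander: cardboard tape core lying flat, 64 mm diameter, 18 mm high.
- ruler: Bystander: wooden ruler 30 x 200 x 4 mm lying along y.
Mind the look-alikes: they are no part of the job. Leave any orange or purple look-alike of the plate alone.

How it is judged (in metres and radians):
On the way, in this order (a step that is already met when the one before it is completed fails the run):
1. the weight stands upright in the square tray, let go (x of weight in the frame of tray between -0.03 and 0.03 m and y of weight in the frame of tray between -0.03 and 0.03 m and z of weight in the frame of tray between 0 and 0.012 m and angle between weight's own z axis and vertical below 0.15 rad and linear speed of weight below 0.05 m/s and contact force between the fingers and weight below 0.2 N), for 0.2 s.
2. the plate lies cobbles up in the bay, kerb at the house front, let go (x of plate in the frame of bay between -0.008 and 0.008 m and y of plate in the frame of bay between -0.007 and 0.007 m and z of plate in the frame of bay between 0.002 and 0.008 m and x of kerb in the frame of bay above 0.03 m and z of kerb in the frame of bay above 0.01 m and angle between plate's own z axis and vertical below 0.06 rad and angle between the x axis of plate and the x axis of bay, either way round below 0.12 rad and linear speed of plate below 0.03 m/s and contact force between the fingers and plate below 0.2 N), for 0.2 s.
At the end, for the whole second after the job is handed in: Plate at rest, flat (0.06 rad), cobbles up on the bed between lip and house, within 7 mm across and 8 mm along of the bay's centre, turned under 0.12 rad, kerb at the house; weight upright in the square tray (centre within 30 mm along each side); both let go (all of step 1 and all of step 2); the robot touches nothing.
It fails at once if the plate dropped or toppled freely (faster than 0.6 m/s while not held) (linear speed of plate above 0.6 m/s and contact force between the fingers and plate below 0.1 N).
It fails at once if the weight tipped over or dropped (angle between weight's own z axis and vertical above 0.9 rad or (linear speed of weight above 0.6 m/s and contact force between the fingers and weight below 0.1 N)).
It fails at once if a bystander was moved more than 30 mm (distance of any of spare, dish, puppet, clay, marker, jar, reel, ruler from where it was at the start of the episode above 0.03 m).
It also fails if it takes over 61 s, if anything falls off the work surface, if the arm or the gripper's body presses on something with over 40 N, if the wrist force passes 120 N, or if a joint passes its speed limit or range.

ROBOT

A 7-joint arm with a two-finger parallel gripper is mounted at the origin on the work surface. World frame = base frame: x ahead of the robot, y to its left, z up, the work surface at z = 0. Lengths are in mm, angles in rad, forces in N, time in s.
With the tool pointing down it reaches from about 350 to 900 mm from the base axis. Payload 7.2 kg.
Tool frame: the origin (TCP) lies midway between the tips of the shut fingers; the grasp point (between the pads) lies 19 mm behind it; z points along the fingers, y is the line along which they close (so a half turn about z gives the same grasp; the last joint's range is limited). The gripper opens to 88 mm and grips with 3 to 60 N. Pads are 20 mm wide; open, the fingers measure 115 mm over their backs; the gripper's body (75 mm by 178 mm) begins 61 mm behind the grasp point.
Start: joints at [1.196, 0.411, -0.013, 1.596, 0.006, 1.134, -0.082], TCP at [188.744, -595.823, 222.653] pointing down, gripper open.
Joint ranges: [-2.95, 2.95], [-0.29, 1.99], [-1.47, 1.44], [0.14, 2.54], [-1.03, 4.17], [0.13, 1.85], [-2.86, 2.86]. Speed limits (rad/s): [2.39, 2.39, 3.01, 3.01, 3.14, 3.14, 3.14].

INTERFACE

Orientations are given as a unit quaternion [w, x, y, z].
In Python, from plant import ctrl gives the robot as it stands.
- The arm moves only by the tool play_rows, never from a script. Its argument "targets" is a list of rows, each a list of 4 numbers: the shift along the tool's x, y, z in m, then the turn about the tool's z in degrees. In form: [[tx, ty, tz, yaw], ...]. A call has 1 to 20 rows; each row shifts and turns the commanded pose from where the row before left it, along the tool's axes as they then stand; what a row does not reach is not made up. A row lasts 1/12 s, in which the tool goes at most 41.7 mm and 7.16 degrees, less where a joint would pass 70% of its speed; a pose out of reach is approached as far as the arm can. A call with a gripper value outside its range is refused whole. "claw" is the finger opening in m, from 0 to 0.0878, set as the call begins (left out, the last holds). The fingers move at their own pace and stop on an object; "newtons" is the grip in N (left out, the last holds). Time passes only in rows, so rows that do not move let the fingers close. It gives the time, the measured TCP pose, the force, the opening and the grip force at its end, in the units of the state.
- ctrl.get_state(): the state, without advancing time (a new reading comes with each control period).
- ctrl.get_image(name): name is "side" or "top" or "wrist"; returns the picture (420x560x3 uint8, blue, green, red); there is no depth.
- ctrl.calibration(name): a dict with "fov_y" (degrees; the focal length in pixels is half the picture's height over the tangent of half this angle, whatever the lens; pixels are square), "cx", "cy" (the principal point, pixels), "k1" (the pictures are not rectified: a ray, as slopes to the right and down, at radius r is drawn at 1 + k1 r^2 times it, then the intrinsics apply), "rvec" (rotation vector, rad) and "tvec" (3), from world to camera coordinates, as OpenCV has them; the wrist camera has in their place "T_tool_cam" (4x4, takes a point from camera to tool coordinates, whose origin is the TCP and whose axes are the flange's). Camera axes: x right, y down, z forward; pixel columns grow to the right and rows downward; lengths in mm; the calibration is good to about 2 mm. A picture is of the moment at which its call begins: read the wrist's pose just before it. calibration takes no time and is no camera call.
- ctrl.close_job(): hands the job in; it is judged then, once.
The state is a dict: "t": time; "qpos": joint angles; "qd": joint speeds; "tau": joint torques, N m; "position": TCP position; "orientation": TCP orientation; "ft_force": force on the tool from outside, world axes, zero at the start; "moment": the same for the moment, N m; "grip_width": opening from 0.0 (shut) to 1.0 (fully open); "grasp_force": force on a finger pad.
Only numpy, scipy, OpenCV 4.12 (cv2) and the standard library are available. Lean on these libraries where they do the work, as an engineer would, in place of code of your own. Each camera call takes 0.05 s, during which the arm holds its last target. There are 200 camera calls.

## Working session

There is one attempt and no reset: what is moved stays moved. The work goes in short steps, Python scripts to look and compute and a tool call to move; the robot and the scene stay as the last step left them, time stands still between calls to the robot, and variables do not carry over. Pictures are saved under pics/ and viewed, at most 13 in all, crops included, and the job is handed in when it is done.

Besides the shell and the picture viewer there is one more tool, called by a JSON object that holds its "fn" and its "kwargs". play_rows: Moves the arm, as the interface text tells. Its arguments: {"type":"object","properties":{"targets":{"type":"array","items":{"type":"array","items":{"type":"number"}}},"claw":{"type":"number"},"newtons":{"type":"number"}},"required":["targets"]}

```bash
ls; mkdir -p pics; python3 - <<'E'
from plant import ctrl
import cv2
print(ctrl.get_state())
for n in("side","top","wrist"):
    print(n,ctrl.calibration(n))
    cv2.imwrite(f"pics/{n}0.png",ctrl.get_image(n))
E
```

```text
pics
{'t': 0.0, 'qpos': array([ 1.195827  ,  0.41189723, -0.01268722,  1.59703596,  0.00561466,
        1.13435149, -0.08219862]), 'qd': array([-1.49831249e-03,  2.38915780e-04,  9.26036608e-05,  1.42890520e-04,
        7.78066476e-06, -5.20281351e-04,  4.00368614e-04]), 'tau': array([-6.68982830e-04, -5.87961173e+01,  6.41568527e-01, -2.91083425e+01,
       -5.38680505e-02,  1.82889285e-02,  2.93232561e-04]), 'position': array([ 188.51944449, -595.342202  ,  221.81422285]), 'orientation': array([-8.04745295e-04,  9.88258557e-01,  1.52788543e-01, -1.95852873e-04]), 'ft_force': array([-0.14513293,  0.18054016,  0.05383536]), 'moment': array([-0.03961005, -0.04245171,  0.00077078]), 'grasp_force': 0.0, 'grip_width': 1.001432198662887}
side {'fov_y': 51.9357063265018, 'cx': 280.4192897175233, 'cy': 204.5433336188478, 'k1': -0.03812312719906189, 'rvec': array([ 0.44018216, -2.66692422,  1.29296536]), 'tvec': array([519.35039944, 133.0555297 , 885.09883657])}
top {'fov_y': 50.307216072093944, 'cx': 281.5377301914496, 'cy': 210.16643916996688, 'k1': -0.009963715610161026, 'rvec': array([ 2.11345554, -2.13167382,  0.20908453]), 'tvec': array([  66.30245246,  563.02562879, 1195.06124511])}
wrist {'fov_y': 58.19009409076121, 'cx': 282.5074890710816, 'cy': 207.73376814807958, 'k1': -0.044157423599585875, 'T_tool_cam': array([[ 5.65162087e-04, -9.52119151e-01, -3.05726680e-01,
         8.31519247e+01],
       [ 9.99999815e-01,  6.06438856e-04, -4.00359755e-05,
         1.38775929e+00],
       [ 2.23523557e-04, -3.05726601e-01,  9.52119318e-01,
        -1.61919827e+02],
       [ 0.00000000e+00,  0.00000000e+00,  0.00000000e+00,
         1.00000000e+00]])}
```

View pics/top0.png

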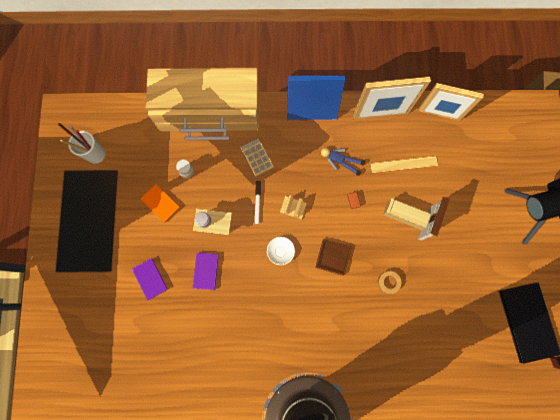

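View pics/side0.png

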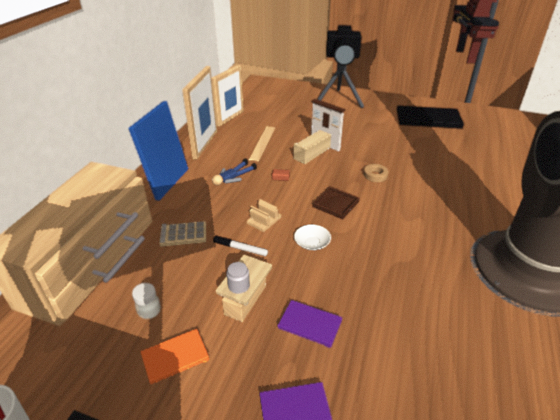

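```bash
cat > h.py <<'E'
from plant import ctrl
import cv2, numpy as np
from scipy.spatial.transform import Rotation as R
def cam(n, st=None):
    c=ctrl.calibration(n); f=210/np.tan(np.radians(c["fov_y"]/2))
    K=np.array([[f,0,c["cx"]],[0,f,c["cy"]],[0,0,1]]); D=np.array([c["k1"],0,0,0,0.])
    if n!="wrist": Rm=cv2.Rodrigues(c["rvec"])[0]; t=c["tvec"]
    else:
        st=st or ctrl.get_state(); q=st["orientation"]; T=np.eye(4)
        T[:3,:3]=R.from_quat([*q[1:],q[0]]).as_matrix(); T[:3,3]=st["position"]
        M=np.linalg.inv(T@c["T_tool_cam"]); Rm,t=M[:3,:3],M[:3,3]
    return K,D,Rm,np.asarray(t,float)
def proj(C,P):
    K,D,Rm,t=C; return cv2.projectPoints(np.asarray(P,float).reshape(-1,1,3),cv2.Rodrigues(Rm)[0],t,K,D)[0].reshape(-1,2)
def onz(C,uv,z):
    K,D,Rm,t=C; p=cv2.undistortPoints(np.asarray(uv,float).reshape(-1,1,2),K,D).reshape(-1,2)
    d=np.c_[p,np.ones(len(p))]@Rm; o=-Rm.T@t; return o+d*((z-o[2])/d[:,2])[:,None]
def tri(Cs,uvs):
    A=np.zeros((3,3));b=np.zeros(3)
    for C,uv in zip(Cs,uvs):
        K,D,Rm,t=C;p=cv2.undistortPoints(np.array([[uv]],float),K,D)[0,0]
        d=np.r_[p,1]@Rm;d/=np.linalg.norm(d);M=np.eye(3)-np.outer(d,d);A+=M;b+=M@(-Rm.T@t)
    return np.linalg.solve(A,b)
def rpy(st): 
    q=st["orientation"]; return R.from_quat([*q[1:],q[0]]).as_matrix()
E
python3 - <<'E'
from h import *
T,S=cam("top"),cam("side")
for C in(T,S):print(proj(C,[[0,0,0],[188,-595,222],[400,0,0],[400,300,0]]).round())
t=cv2.imread("pics/top0.png")[130:300,140:460];s=cv2.imread("pics/side0.png")[85:345,110:410]
cv2.imwrite("pics/t1.png",cv2.resize(t,(800,425),interpolation=cv2.INTER_CUBIC));
cv2.imwrite("pics/s1.png",cv2.resize(s,(690,598),interpolation=cv2.INTER_CUBIC))
E
```

```text
[[306. 420.]
 [571. 355.]
 [304. 270.]
 [198. 271.]]
[[530. 268.]
 [464.  57.]
 [342. 228.]
 [305. 334.]]
```

View pics/t1.png

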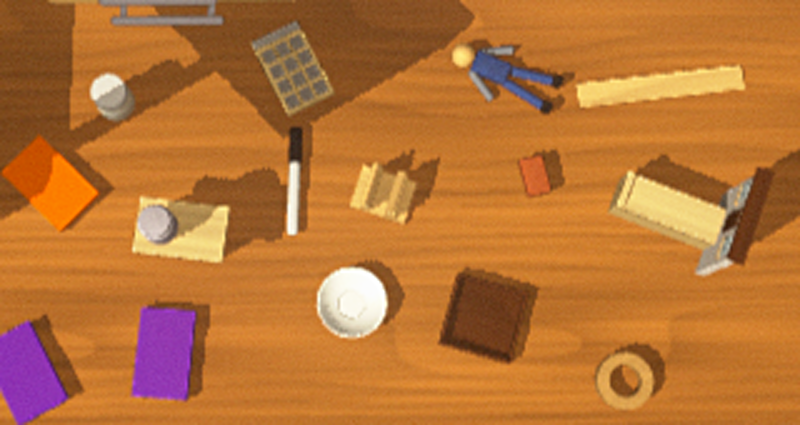

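View pics/s1.png

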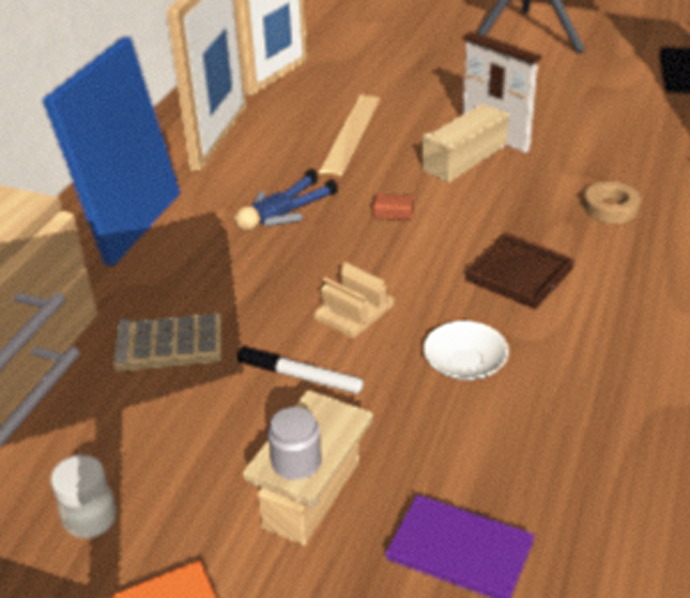

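```bash
python3 - <<'E'
from h import *
T,S=cam("top"),cam("side")
ft=lambda p:np.array(p)/2.5+[140,130]-.3
fs=lambda p:np.array(p)/2.3+[110,85]-.3
def show(n,pt,z): print(n,onz(T,ft(pt),z).round(0)[:,:2].tolist())
show("plate",[(142,198),(229,207),(220,262),(133,252)],59)
show("weight",[(158,222)],104)
show("tray",[(464,269),(537,288),(513,362),(440,343)],14)
show("bed",[(634,177),(613,212)],48)
show("roof",[(758,168),(740,264)],129)
show("rack",[(365,163),(419,180),(405,222),(352,204)],32)
print(onz(S,[fs(p) for p in [(298,418)]],104).round(),onz(S,[fs(p) for p in [(330,395),(372,412),(300,500),(247,475)]],59).round())
print("tray s",onz(S,[fs(p) for p in [(505,236),(572,265),(534,305),(467,270)]],14).round())
print("w",tri([T,S],[ft((158,222)),fs((297,424))]))
E
```

```text
plate [[568.0, 298.0], [557.0, 201.0], [496.0, 210.0], [508.0, 306.0]]
weight [[533.0, 272.0]]
tray [[492.0, -63.0], [469.0, -145.0], [386.0, -115.0], [408.0, -34.0]]
bed [[590.0, -254.0], [550.0, -228.0]]
roof [[581.0, -365.0], [479.0, -338.0]]
rack [[612.0, 49.0], [592.0, -12.0], [543.0, 4.0], [565.0, 64.0]]
[[530. 275. 104.]] [[535. 204.  59.]
 [495. 211.  59.]
 [515. 314.  59.]
 [564. 305.  59.]]
tray s [[ 462. -127.   14.]
 [ 382.  -99.   14.]
 [ 406.  -21.   14.]
 [ 485.  -55.   14.]]
w [533.73993349 273.21722878  94.49107943]
```

{"fn": "play_rows", "kwargs": {"targets": [[0.0363, -0.0156, 0, 0], [0.0363, -0.0156, 0, 0], [0.0363, -0.0156, 0, 0], [0.0363, -0.0156, 0, 0], [0.0363, -0.0156, 0, 0], [0.0363, -0.0156, 0, 0], [0.0363, -0.0156, 0, 0], [0.0363, -0.0156, 0, 0], [0.0363, -0.0156, 0, 0], [0.0363, -0.0156, 0, 0], [0.0363, -0.0156, 0, 0], [0.0363, -0.0156, 0, 0], [0, 0, 0, -6.9], [0, 0, 0, -6.9], [0, 0, 0, -6.9], [0, 0, 0, -6.9], [0, 0, 0, -6.9], [0, 0, 0, -6.9], [0, 0, 0, -6.9], [0, 0, 0, -6.9]]}}

```text
t: 1.82
position: [547.3, -285.8, 222.3]
orientation: [-0.0, 0.803, 0.596, -0.0]
ft_force: [0.2, 0.1, 1.3]
grip_width: 0.999
grasp_force: 0.0
```

```bash
cat >> h.py <<'E'
import pickle
def snap(n):
    st=ctrl.get_state(); im=ctrl.get_image("wrist"); cv2.imwrite(f"pics/{n}.png",im); pickle.dump(st,open(f"pics/{n}.pkl","wb")); return st
def wc(n): return cam("wrist",pickle.load(open(f"pics/{n}.pkl","rb")))
def shift(st,goal): # tool-axis shift in m to world goal mm
    return (rpy(st).T@(np.array(goal,float)-st["position"])/1000).round(4)
def xang(st): r=rpy(st); return np.degrees(np.arctan2(r[1,0],r[0,0]))
E
python3 - <<'E'
from h import *
st=snap("bay1"); print(shift(st,[500,-60,222]),shift(st,[531,250,222]),xang(st))
E
```

```text
[ 0.2023 -0.1108  0.0004] [ 5.079e-01 -1.711e-01  4.000e-04] 73.11836531983785
```

View pics/bay1.png

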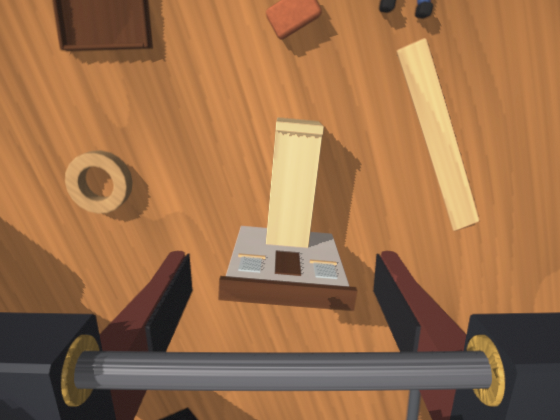

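{"fn": "play_rows", "kwargs": {"targets": [[0.0337, -0.0185, 0, 0], [0.0337, -0.0185, 0, 0], [0.0337, -0.0185, 0, 0], [0.0337, -0.0185, 0, 0], [0.0337, -0.0185, 0, 0], [0.0337, -0.0185, 0, 0], [0, 0, 0, 0], [0, 0, 0, 0]]}}

```text
t: 2.53
position: [501.1, -57.7, 223.0]
orientation: [0.0, 0.804, 0.594, 0.0]
ft_force: [0.4, -0.7, 0.2]
grip_width: 0.998
grasp_force: 0.0
```

```bash
python3 - <<'E'
from h import *
st=snap("tray1"); print(st["position"],shift(st,[530,250,200]),shift(st,[540,450,140]),xang(st))
C=wc("bay1")
a=onz(C,[(277,122),(323,124)],50);b=onz(C,[(267,246),(310,247)],45)
print(a,b, np.linalg.norm(a.mean(0)-b.mean(0)),np.degrees(np.arctan2(*(b.mean(0)-a.mean(0))[1::-1])))
E
```

```text
[501.0930596  -57.66515527 223.01455458] [ 0.3026 -0.0629  0.023 ] [ 0.4966 -0.1122  0.083 ] 72.89239017219568
[[ 557.74008295 -232.90638979   50.        ]
 [ 595.56446697 -246.10574791   50.        ]] [[ 513.31741554 -343.83973984   45.        ]
 [ 553.21362324 -357.00962913   45.        ]] 119.20717198817567 -111.36337339544174
```

{"fn": "play_rows", "kwargs": {"targets": [[0.0378, -0.0079, 0.0029, 0], [0.0378, -0.0079, 0.0029, 0], [0.0378, -0.0079, 0.0029, 0], [0.0378, -0.0079, 0.0029, 0], [0.0378, -0.0079, 0.0029, 0], [0.0378, -0.0079, 0.0029, 0], [0.0378, -0.0079, 0.0029, 0], [0.0378, -0.0079, 0.0029, 0], [0, 0, 0, -5.2], [0, 0, 0, -5.2], [0, 0, 0, 0], [0, 0, 0, 0]]}}

```text
t: 3.58
position: [531.4, 246.1, 198.7]
orientation: [-0.0, 0.75, 0.661, -0.001]
ft_force: [0.7, -0.8, -0.3]
grip_width: 1.005
grasp_force: 0.0
```

```bash
python3 - <<'E'
from h import *
st=snap("press1"); print(st["position"],shift(st,[535,450,140]),xang(st),st["qpos"])
E
```

```text
[531.44062653 246.08180524 198.74347077] [ 0.2028 -0.0219  0.0586] 82.82835912498696 [-0.05269926  0.4397005  -0.6245387   1.69123111  0.28261759  1.1033551
 -0.88618286]
```

{"fn": "play_rows", "kwargs": {"targets": [[0.0338, -0.0036, 0.0098, 0], [0.0338, -0.0036, 0.0098, 0], [0.0338, -0.0036, 0.0098, 0], [0.0338, -0.0036, 0.0098, 0], [0.0338, -0.0036, 0.0098, 0], [0.0338, -0.0036, 0.0098, 0], [0, 0, 0, 0], [0, 0, 0, 0]]}}

```text
t: 4.3
position: [532.3, 452.8, 139.3]
orientation: [-0.0, 0.748, 0.664, -0.001]
ft_force: [0.1, -0.3, -0.7]
grip_width: 1.002
grasp_force: 0.0
```

```bash
python3 - <<'E'
from h import *
st=snap("press2"); C=wc("press2")
uv=proj(C,[[538,304,52]])[0]; print(st["position"],uv)
im=cv2.imread("pics/press2.png"); p=cv2.imread("pics/press1.png"); t=cv2.imread("pics/tray1.png")
x,y=(int(uv[0])-80,max(0,int(uv[1])-60)); x=np.clip(x,0,400); y=min(y,270); print(x,y)
m=np.zeros((600,800,3),np.uint8)
m[:300,:400]=cv2.resize(p,(400,300)); m[300:,:400]=cv2.resize(t,(400,300)); m[:300,400:]=cv2.resize(im,(400,300))
m[300:,400:]=cv2.resize(im[y:y+120,x:x+160],(400,300),interpolation=cv2.INTER_CUBIC)
cv2.imwrite("pics/m1.png",m)
E
```

```text
[532.27473983 452.76067812 139.25419978] [311.90682661 381.06085484]
231 270
```

View pics/m1.png

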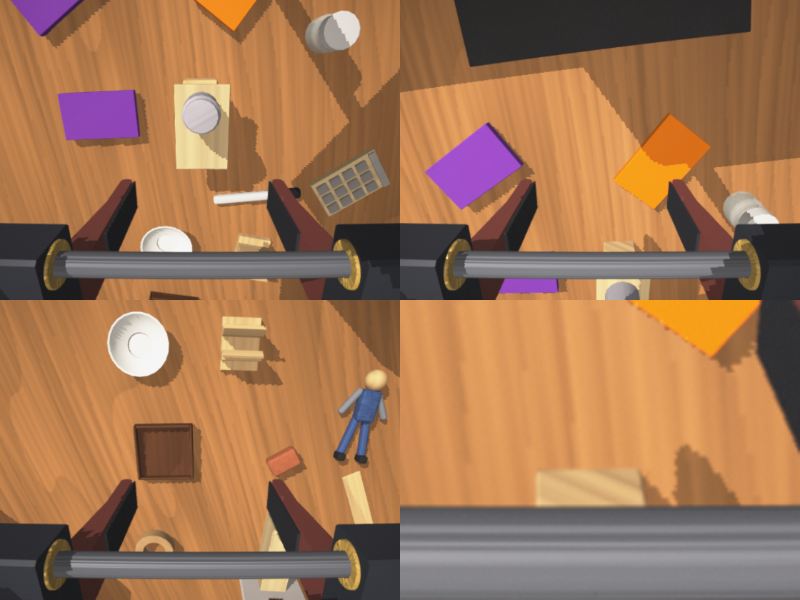

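```bash
python3 - <<'E'
from h import *
st=dict(ctrl.get_state()); p=st["position"].copy(); r=rpy(st)
for dx in(-40,-60,-80):
  for dz in (0,40):
    st["position"]=p+r@[dx,0,dz]; print(dx,dz,proj(cam("wrist",st),[[538,304,52]]))
E
```

```text
-40 0 [[311.70292439 338.20082799]]
-40 40 [[315.85414278 374.71643963]]
-60 0 [[312.38239415 316.42233517]]
-60 40 [[316.76234827 350.75798646]]
-80 0 [[313.08346502 293.6007764 ]]
-80 40 [[317.70579996 325.4347279 ]]
```

{"fn": "play_rows", "kwargs": {"targets": [[-0.02, 0, 0.01, 0], [-0.02, 0, 0.01, 0], [-0.02, 0, 0.01, 0], [-0.02, 0, 0.01, 0], [0, 0, 0, 0], [0, 0, 0, 0]]}}

```text
t: 4.85
position: [525.4, 368.6, 101.0]
orientation: [0.001, 0.75, 0.662, -0.0]
ft_force: [-0.2, -0.1, 0.0]
grip_width: 0.999
grasp_force: 0.0
```

```bash
python3 - <<'E'
from h import *
st=snap("press3"); a=cv2.imread("pics/press3.png")
ims=[ctrl.get_image("wrist").astype(float) for _ in range(3)]+[a.astype(float)]
im=np.mean(ims,0).astype(np.uint8)
m=np.zeros((600,800,3),np.uint8)
m[:400]=cv2.resize(im[290:350,255:375],(800,400),interpolation=cv2.INTER_CUBIC)
m[400:,:300]=cv2.resize(a[210:420],(534,200))[:,100:400]
s=cv2.imread("pics/side0.png")[255:325,200:280]
m[400:,300:560]=cv2.resize(s,(260,200),interpolation=cv2.INTER_CUBIC)
cv2.imwrite("pics/m2.png",m)
E
```

```text
(no output)
```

View pics/m2.png

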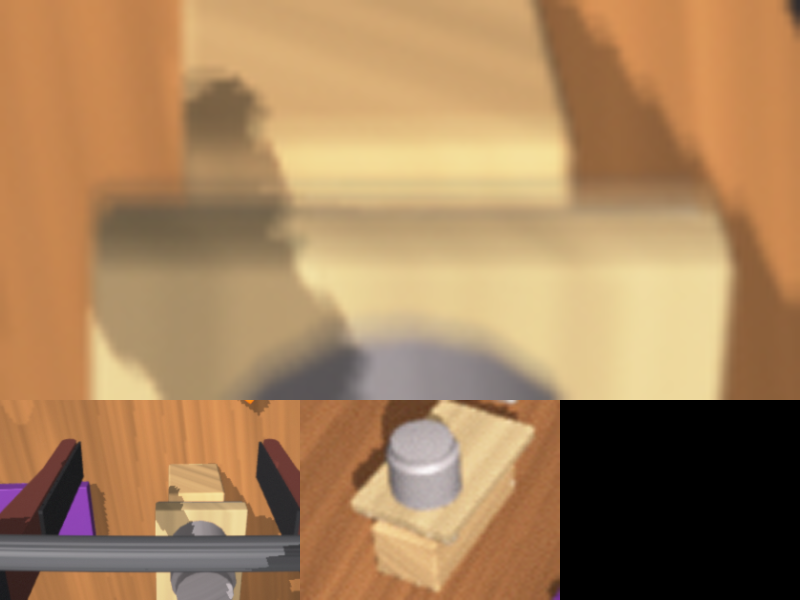

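```bash
python3 - <<'E'
from h import *
a=ctrl.get_image("wrist"); cv2.imwrite("pics/press4.png",a); print(ctrl.get_state()["position"])
for c in (273,277,345,350,356): print(c,a[308:336,c-1:c+2].mean(1).astype(int).tolist())
E
```

```text
[523.8634536  373.16283602 101.42167976]
273 [[82, 136, 201], [81, 135, 201], [80, 135, 200], [81, 135, 201], [81, 136, 201], [80, 134, 200], [80, 134, 200], [81, 135, 201], [80, 135, 200], [80, 135, 200], [81, 136, 200], [80, 135, 199], [80, 133, 198], [79, 124, 181], [76, 98, 123], [72, 96, 112], [70, 94, 109], [71, 95, 111], [71, 96, 112], [72, 97, 113], [72, 97, 113], [73, 98, 115], [80, 108, 127], [95, 129, 151], [104, 142, 168], [108, 148, 175], [109, 148, 175], [108, 148, 175]]
277 [[77, 128, 190], [77, 129, 190], [77, 129, 190], [78, 129, 191], [78, 130, 191], [77, 128, 190], [77, 128, 190], [78, 129, 192], [78, 130, 192], [77, 129, 191], [78, 130, 191], [78, 130, 191], [77, 128, 189], [78, 119, 171], [76, 91, 108], [72, 94, 111], [69, 93, 109], [70, 94, 110], [70, 94, 110], [70, 94, 110], [71, 95, 111], [72, 96, 113], [80, 107, 126], [93, 127, 150], [103, 142, 167], [106, 146, 173], [107, 148, 174], [107, 148, 174]]
345 [[63, 102, 148], [62, 101, 148], [61, 101, 147], [63, 102, 148], [61, 100, 147], [61, 100, 147], [61, 101, 148], [61, 100, 147], [63, 101, 148], [62, 101, 14
[... 529 characters left out ...]
42], [97, 121, 144], [116, 149, 173], [120, 164, 194], [120, 167, 197], [121, 168, 198], [122, 169, 200], [125, 172, 204], [126, 175, 207], [135, 186, 218], [154, 213, 236], [161, 220, 240], [158, 217, 238], [157, 216, 237], [156, 215, 237]]
356 [[79, 133, 197], [77, 128, 189], [75, 123, 183], [70, 116, 170], [68, 112, 163], [62, 102, 150], [62, 100, 146], [58, 95, 139], [59, 95, 139], [58, 95, 139], [59, 95, 139], [59, 95, 139], [60, 95, 138], [70, 99, 133], [94, 117, 138], [114, 146, 170], [118, 163, 192], [122, 167, 197], [123, 168, 199], [124, 170, 201], [123, 170, 201], [124, 172, 203], [132, 182, 215], [152, 212, 234], [159, 219, 239], [158, 218, 238], [159, 217, 238], [158, 217, 238]]
```

```bash
python3 - <<'E'
from h import *
a=cv2.imread("pics/press4.png").astype(int)
print("R-B row321,322,323:")
for r in (321,322,323): print((a[r,264:374,2]-a[r,264:374,0]).tolist())
p=cv2.imread("pics/press1.png")
q=np.float32([(311,185),(372,150),(389,180),(328,215)])*1.4
H=cv2.getPerspectiveTransform(q,np.float32([(0,0),(100,0),(100,62),(0,62)]))
w=cv2.warpPerspective(p,H,(100,62)); cv2.imwrite("pics/spw.png",w)
for r in(10,20,31,40,50):print(r,w[r-1:r+2].mean((0,2)).astype(int).tolist())
E
```

```text
R-B row321,322,323:
[117, 116, 116, 115, 115, 117, 116, 115, 106, 100, 98, 97, 95, 94, 90, 90, 90, 90, 91, 75, 67, 67, 70, 67, 67, 66, 66, 66, 65, 66, 68, 68, 68, 69, 70, 78, 94, 95, 97, 93, 93, 92, 91, 91, 92, 92, 93, 92, 93, 92, 92, 92, 91, 92, 92, 92, 92, 92, 91, 93, 93, 93, 92, 92, 93, 93, 91, 92, 92, 92, 91, 90, 91, 92, 93, 93, 92, 71, 61, 68, 70, 70, 70, 69, 71, 70, 69, 68, 66, 65, 65, 64, 62, 62, 61, 67, 77, 84, 89, 101, 117, 123, 122, 122, 123, 120, 121, 122, 124, 123]
[118, 117, 115, 115, 114, 115, 111, 99, 68, 40, 34, 34, 33, 33, 31, 33, 33, 33, 34, 31, 30, 31, 31, 31, 30, 29, 30, 29, 30, 29, 29, 29, 29, 30, 32, 41, 58, 63, 63, 58, 59, 59, 60, 59, 60, 58, 59, 61, 59, 59, 59, 59, 58, 58, 59, 59, 58, 58, 58, 60, 59, 59, 59, 59, 59, 58, 59, 59, 58, 58, 59, 64, 74, 75, 75, 71, 60, 49, 45, 48, 48, 48, 47, 48, 48, 48, 47, 46, 46, 45, 45, 45, 45, 43, 44, 47, 59, 73, 80, 86, 107, 121, 114, 115, 122, 120, 121, 123, 124, 123]
[119, 118, 115, 116, 115, 112, 94, 56, 43, 39, 37, 38, 39, 38, 39, 39, 40, 40, 41, 42, 43, 42, 43, 42, 41, 43, 42, 42, 42, 42, 42, 40, 40, 39, 40, 49, 70, 74, 7
[... 1994 characters left out ...]
 107, 107, 108, 108, 108, 107, 107, 107, 106, 107, 118, 128, 131, 125, 111, 104, 105, 106, 106, 107, 108, 107, 107, 107, 107, 107, 106, 106, 106, 105, 107, 119, 128, 130, 131, 130, 126, 112, 109, 117, 119, 118, 118, 118, 118, 118, 118, 116]
50 [129, 142, 143, 136, 112, 100, 98, 98, 98, 98, 99, 100, 100, 100, 101, 100, 101, 100, 101, 106, 123, 139, 141, 138, 122, 102, 97, 95, 96, 96, 97, 97, 98, 99, 100, 99, 99, 99, 100, 100, 106, 127, 140, 140, 132, 111, 97, 93, 94, 94, 95, 95, 95, 95, 96, 97, 97, 97, 98, 98, 101, 115, 135, 140, 139, 131, 104, 92, 92, 92, 92, 93, 94, 95, 95, 96, 94, 96, 96, 96, 96, 101, 116, 135, 139, 139, 139, 137, 127, 110, 112, 117, 117, 117, 117, 117, 116, 117, 116, 114]
```

```bash
python3 - <<'E'
from h import *
C=wc("press1"); s=1.4
print("w",onz(C,[(202*s,114*s)],104), "tri",tri([C,cam("side")],[(202*s,114*s),(110+296/2.3,85+424/2.3)]))
print("plate",onz(C,np.array([(174,84),(230,84),(228,168),(176,168)])*s,59).round(1).tolist())
T=wc("tray1"); f=lambda l:(np.array(l)-[0,300])*1.4
print("tray",onz(T,f([(135,424),(193,423),(194,478),(140,482)]),14).round(1).tolist(),onz(T,f([(135,424),(193,423),(194,478),(140,482)]),14).mean(0))
print("rack",onz(T,f([(222,317),(262,318),(259,371),(220,370)]),10).round(1).tolist())
w=cv2.imread("pics/spw.png").mean(2); print(w[:,12:17].mean(1).astype(int).tolist(), w[:,94:98].mean(1).astype(int).tolist())
# edges, press1 automatic
g=cv2.imread("pics/press1.png"); 
st=ctrl.get_state(); print(st["position"],xang(st))
E
```

```text
w [[535.26652557 280.86748806 104.        ]] tri [533.14860089 278.32914949  97.83474724]
plate [[507.9, 309.3, 59.0], [568.7, 301.7, 59.0], [557.1, 203.6, 59.0], [495.0, 211.3, 59.0]]
tray [[410.5, -30.0, 14.0], [489.0, -52.7, 14.0], [465.0, -133.2, 14.0], [385.0, -115.7, 14.0]] [437.36654882 -82.91781365  14.        ]
rack [[565.8, 67.3, 10.0], [614.5, 51.4, 10.0], [595.1, -11.5, 10.0], [545.2, 5.0, 10.0]]
[104, 123, 138, 144, 145, 145, 140, 126, 102, 91, 98, 104, 106, 107, 107, 107, 107, 107, 108, 109, 109, 109, 109, 111, 116, 124, 127, 115, 95, 91, 98, 104, 106, 106, 106, 107, 107, 107, 108, 108, 108, 109, 110, 112, 120, 126, 115, 94, 88, 95, 102, 104, 105, 106, 106, 107, 107, 107, 107, 107, 108, 109] [111, 124, 113, 96, 100, 114, 122, 123, 123, 124, 124, 124, 124, 123, 123, 122, 121, 121, 121, 120, 119, 119, 118, 119, 119, 119, 119, 119, 119, 119, 120, 120, 120, 120, 121, 120, 119, 119, 119, 118, 118, 118, 117, 117, 116, 116, 116, 116, 116, 116, 117, 117, 117, 117, 117, 118, 118, 118, 118, 118, 118, 118]
[523.8634536  373.16283602 101.42167976] 83.18645505484209
```

{"fn": "play_rows", "kwargs": {"targets": [[0, 0, -0.025, 0], [0, 0, -0.025, 0], [-0.0307, 0.0072, 0, 0], [-0.0307, 0.0072, 0, 0], [-0.0307, 0.0072, 0, 0], [0, 0, 0, 0], [0, 0, 0, 0]]}}

```text
t: 5.68
position: [535.0, 276.6, 151.0]
orientation: [0.0, 0.749, 0.663, 0.0]
ft_force: [-0.3, 0.5, 0.3]
grip_width: 0.998
grasp_force: 0.0
```

```bash
python3 - <<'E'
from h import *
st=snap("w1"); print(st["position"],shift(st,[534.5,279,70]),xang(st))
g=cv2.imread("pics/w1.png"); print(proj(wc("w1"),[[534.5,279,104]]))
E
```

```text
[535.03492064 276.64148393 150.9827043 ] [ 0.0023 -0.0009  0.081 ] 83.00138510963683
[[282.09451715 229.21291987]]
```

{"fn": "play_rows", "kwargs": {"targets": [[0.001, 0, 0.027, 0], [0.001, 0, 0.027, 0], [0, 0, 0.015, 0], [0, 0, 0.012, 0], [0, 0, 0, 0]]}}

```text
t: 6.15
position: [532.6, 281.3, 67.3]
orientation: [-0.001, 0.747, 0.665, -0.002]
ft_force: [-1.6, -0.9, 0.8]
grip_width: 0.999
grasp_force: 0.0
```

{"fn": "play_rows", "kwargs": {"targets": [[0, 0, 0, 0], [0, 0, 0, 0], [0, 0, 0, 0], [0, 0, 0, 0], [0, 0, 0, 0], [0, 0, 0, 0]], "claw": 0.03, "newtons": 25}}

```text
t: 6.65
position: [534.7, 280.2, 70.2]
orientation: [0.0, 0.748, 0.664, 0.0]
ft_force: [-0.3, -0.3, -0.4]
grip_width: 0.584
grasp_force: 0.0
```

{"fn": "play_rows", "kwargs": {"targets": [[0, 0, 0, 0], [0, 0, 0, 0], [0, 0, 0, 0], [0, 0, 0, 0], [0, 0, 0, 0]]}}

```text
t: 7.07
position: [534.6, 280.1, 69.8]
orientation: [0.0, 0.748, 0.664, 0.0]
ft_force: [1.1, -0.1, 2.0]
grip_width: 0.445
grasp_force: 25.0
```

{"fn": "play_rows", "kwargs": {"targets": [[0, 0, -0.008, 0], [0, 0, -0.014, 0], [0, 0, -0.014, 0], [-0.017, -0.0024, 0, 0], [-0.034, -0.0047, 0, 0], [-0.034, -0.0047, 0, 0], [-0.034, -0.0047, 0, 0], [-0.034, -0.0047, 0, 0], [-0.034, -0.0047, 0, 0], [-0.034, -0.0047, 0, 0], [-0.034, -0.0047, 0, 0], [-0.034, -0.0047, 0, 0], [-0.034, -0.0047, 0, 0], [-0.034, -0.0047, 0, 0], [-0.017, -0.0024, 0, 0], [0, 0, 0, 0], [0, 0, 0, 0], [0, 0, 0, 0]]}}

```text
t: 8.57
position: [439.0, -84.1, 106.3]
orientation: [0.0, 0.748, 0.664, 0.001]
ft_force: [0.1, -0.2, -3.0]
grip_width: 0.452
grasp_force: 25.0
```

```bash
python3 - <<'E'
from h import *
st=ctrl.get_state(); print(st["position"],st["grip_width"],st["grasp_force"],st["ft_force"],shift(st,[437.5,-85,20]),xang(st))
E
```

```text
[439.03481584 -84.14073444 106.32014984] 0.4522844553815209 24.999668217496946 [ 0.07656044 -0.17191609 -2.99502057] [-0.0011 -0.0015  0.0863] 83.21097193453619
```

{"fn": "play_rows", "kwargs": {"targets": [[0, 0, 0.025, 0], [0, 0, 0.025, 0], [0, 0, 0.018, 0], [0, 0, 0.01, 0], [0, 0, 0.007, 0], [0, 0, 0.002, 0], [0, 0, 0.002, 0], [0, 0, 0, 0], [0, 0, 0, 0]]}}

```text
t: 9.32
position: [439.1, -85.0, 17.3]
orientation: [0.001, 0.748, 0.664, 0.0]
ft_force: [0.6, 0.6, -3.0]
grip_width: 0.445
grasp_force: 25.0
```

{"fn": "play_rows", "kwargs": {"targets": [[0, 0, 0.001, 0], [0, 0, 0.001, 0], [0, 0, 0, 0], [0, 0, 0, 0]]}}

```text
t: 9.65
position: [438.5, -85.1, 14.8]
orientation: [0.0, 0.748, 0.664, 0.0]
ft_force: [0.4, -1.0, -1.9]
grip_width: 0.448
grasp_force: 25.0
```

{"fn": "play_rows", "kwargs": {"targets": [[0, 0, 0.0008, 0], [0, 0, 0, 0], [0, 0, 0, 0]]}}

```text
t: 9.9
position: [438.6, -85.2, 14.7]
orientation: [0.0, 0.748, 0.664, -0.0]
ft_force: [-3.6, 0.2, 12.4]
grip_width: 0.445
grasp_force: 25.0
```

{"fn": "play_rows", "kwargs": {"targets": [[0, 0, 0, 0], [0, 0, 0, 0], [0, 0, 0, 0], [0, 0, 0, 0], [0, 0, 0, 0]], "claw": 0.054}}

```text
t: 10.32
position: [438.5, -85.0, 13.8]
orientation: [-0.0, 0.748, 0.664, 0.0]
ft_force: [0.5, 0.1, 1.2]
grip_width: 0.613
grasp_force: 0.1
```

{"fn": "play_rows", "kwargs": {"targets": [[0, 0, -0.008, 0], [0, 0, -0.015, 0], [0, 0, -0.025, 0], [0, 0, -0.025, 0], [0, 0, -0.025, 0]]}}

```text
t: 10.73
position: [438.2, -84.6, 113.2]
orientation: [-0.0, 0.748, 0.664, -0.0]
ft_force: [0.1, -0.3, 0.3]
grip_width: 0.617
grasp_force: 0.0
```

{"fn": "play_rows", "kwargs": {"targets": [[0.017, 0.0029, 0, 0], [0.0346, 0.0058, 0, 0], [0.0346, 0.0058, 0, 0], [0.0346, 0.0058, 0, 0], [0.0346, 0.0058, 0, 0], [0.0346, 0.0058, 0, 0], [0.0346, 0.0058, 0, 0], [0.0346, 0.0058, 0, 0], [0.0346, 0.0058, 0, 0], [0.017, 0.0029, 0, 0], [0, 0, 0, 0], [0, 0, 0, 0], [0, 0, 0, 0]], "claw": 0.0875}}

```text
t: 11.82
position: [526.9, 216.2, 111.8]
orientation: [0.0, 0.748, 0.664, -0.001]
ft_force: [-0.1, -0.2, -0.7]
grip_width: 0.992
grasp_force: 0.0
```

```bash
python3 - <<'E'
from h import *
st=snap("p5"); print(st["position"],shift(st,[527.3,217.5,35]),xang(st),st["grip_width"])
C=wc("p5"); print(proj(C,[[507.9,309.3,59],[568.7,301.7,59],[557.1,203.6,59],[495,211.3,59]]))
a=cv2.imread("pics/p5.png"); hsv=cv2.cvtColor(a,cv2.COLOR_BGR2HSV).astype(int)
t=cv2.imread("pics/top0.png")
T=ctrl.get_image("top"); cv2.imwrite("pics/top2.png",T)
m=np.zeros((420,800,3),np.uint8); m[:,:560]=a; m[:240,560:]=cv2.resize(T[230:290,310:370],(240,240),interpolation=cv2.INTER_CUBIC)
cv2.imwrite("pics/m3.png",m)
E
```

```text
[526.92280936 216.20499509 111.78551307] [0.0014 0.0003 0.0768] 83.14815459444296 0.9917985279700866
[[228.16368237  72.71732928]
 [341.81777572  73.37196257]
 [334.597994   242.77237886]
 [233.07688055 242.31064965]]
```

View pics/m3.png

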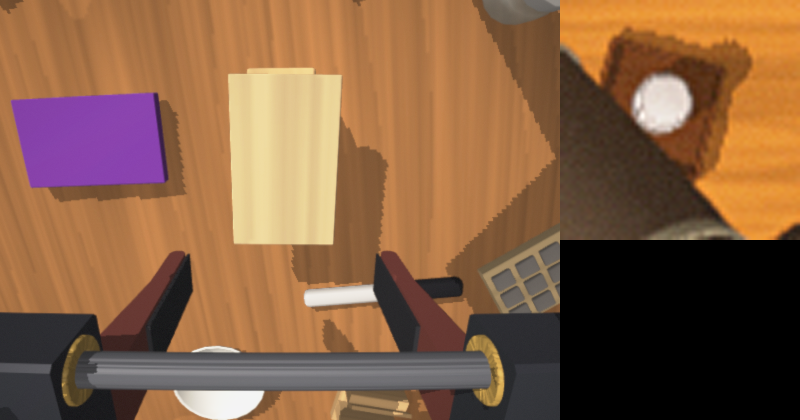

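{"fn": "play_rows", "kwargs": {"targets": [[0.001, 0, 0.025, 0], [0, 0, 0.025, 0], [0, 0, 0.018, 0], [0, 0, 0.009, 0], [0, 0, 0, 0], [0, 0, 0, 0]]}}

```text
t: 12.42
position: [527.5, 217.8, 35.2]
orientation: [0.0, 0.748, 0.664, -0.0]
ft_force: [0.5, -0.1, 0.6]
grip_width: 0.993
grasp_force: 0.0
```

{"fn": "play_rows", "kwargs": {"targets": [[0, 0, 0, 0], [0, 0, 0, 0], [0, 0, 0, 0], [0, 0, 0, 0], [0, 0, 0, 0], [0, 0, 0, 0], [0, 0, 0, 0]], "claw": 0.054, "newtons": 4}}

```text
t: 13.0
position: [527.8, 218.5, 35.5]
orientation: [0.0, 0.748, 0.664, 0.0]
ft_force: [-0.7, -0.7, 6.2]
grip_width: 0.709
grasp_force: 4.0
```

{"fn": "play_rows", "kwargs": {"targets": [[0, 0, -0.004, 0], [0, 0, -0.006, 0], [0, 0, -0.008, 0], [0, 0, -0.008, 0], [0, 0, -0.008, 0], [0, 0, -0.008, 0], [0, 0, -0.008, 0], [0, 0, -0.008, 0], [0, 0, -0.008, 0], [0, 0, -0.008, 0], [0, 0, -0.008, 0], [0, 0, -0.008, 0], [0, 0, -0.006, 0], [0, 0, -0.006, 0], [0, 0, -0.004, 0], [0, 0, 0, 0], [0, 0, 0, 0]]}}

```text
t: 14.42
position: [527.4, 218.3, 140.9]
orientation: [0.0, 0.748, 0.664, 0.0]
ft_force: [-1.1, 0.9, -1.5]
grip_width: 0.707
grasp_force: 4.0
```

```bash
python3 - <<'E'
from h import *
st=snap("p6"); print(st["position"],st["ft_force"],st["moment"],st["grip_width"])
S=ctrl.get_image("side"); cv2.imwrite("pics/side2.png",S)
a=cv2.imread("pics/p6.png")
m=np.zeros((600,800,3),np.uint8); m[:300,:400]=cv2.resize(a,(400,300)); m[300:,:400]=cv2.resize(S,(400,300))
uv=proj(cam("side"),[[527,250,90]])[0].astype(int); print(uv)
x,y=uv-[50,75]; m[:,400:]=cv2.resize(S[y:y+150,x:x+100],(400,600),interpolation=cv2.INTER_CUBIC)
cv2.imwrite("pics/m4.png",m)
E
```

```text
[527.38651996 218.32439766 140.87540942] [-1.141919    0.92191382 -1.48297275] [-0.04239154 -0.07980677  0.02782937] 0.70665537322149
[246 262]
```

View pics/m4.png

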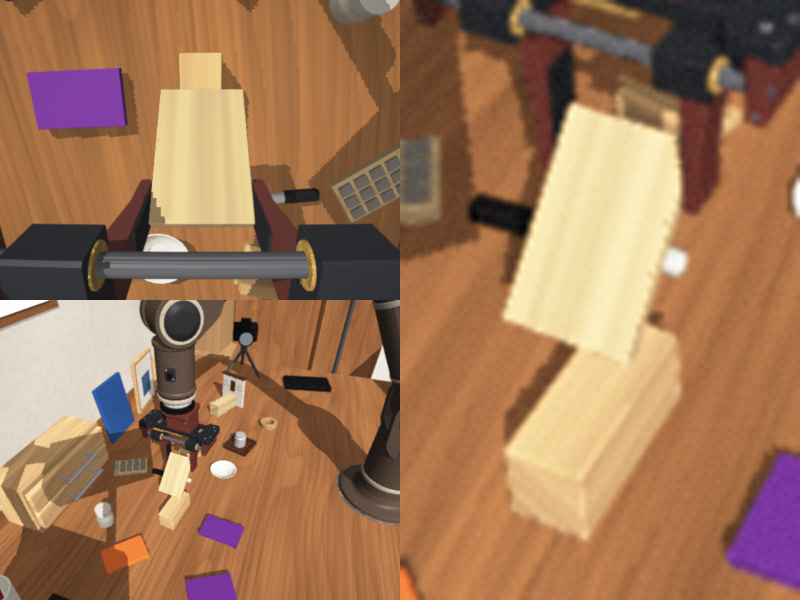

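```bash
cat >> h.py <<'E'
def pnp(name,uv,obj):
    K,D,Rm,t=wc(name)
    ok,rv,tv,err=cv2.solvePnPGeneric(np.float64(obj),np.float64(uv),K,D,flags=cv2.SOLVEPNP_IPPE)
    out=[]
    for r,v,e in zip(rv,tv,err):
        out.append((Rm.T@cv2.Rodrigues(r)[0],Rm.T@(v.ravel()-t),float(e)))
    return out
E
python3 - <<'E'
from h import *
a=cv2.imread("pics/p6.png")
hsv=cv2.cvtColor(a,cv2.COLOR_BGR2HSV)
uv=np.array([(160,90),(243,90),(254,223),(151,223)])*1.4
for Rw,p,e in pnp("p6",uv,[(50,31,0),(50,-31,0),(-50,-31,0),(-50,31,0)]): print(Rw.round(2).tolist(),p.round(1),e)
C=wc("p6");print("marker",onz(wc("p5"),[(305,298),(462,287)],7).round())
E
```

```text
[[0.08, -0.99, 0.1], [0.7, 0.12, 0.71], [-0.71, 0.01, 0.7]] [530.2 245.6 129.8] 0.9373047809783815
[[0.11, -0.99, -0.03], [0.98, 0.11, -0.16], [0.17, -0.01, 0.99]] [529.1 237.  139.5] 11.421429312605104
marker [[535. 135.   7.]
 [662. 130.   7.]]
```

{"fn": "play_rows", "kwargs": {"targets": [[-0.014, 0, 0, 0], [-0.028, 0, 0, 0], [-0.028, 0, 0, 0], [-0.014, 0, 0, 0], [0, 0, 0, 0], [0, 0, 0.012, 0], [0, 0, 0.017, 0], [0, 0, 0.017, 0], [0, 0, 0.012, 0], [0, 0, 0.005, 0], [0, 0, 0, 0], [0, 0, 0, 0]]}}

```text
t: 15.52
position: [517.3, 135.9, 77.7]
orientation: [-0.0, 0.748, 0.664, -0.0]
ft_force: [0.1, 0.6, -1.2]
grip_width: 0.704
grasp_force: 4.0
```

```bash
python3 - <<'E'
from h import *
st=snap("p7"); print(st["position"],st["ft_force"],st["grip_width"],st["grasp_force"])
E
```

```text
[517.33137966 135.88419848  77.73531729] [ 0.09851035  0.57581657 -1.15109211] 0.7042832991746332 3.9999572932720184
```

{"fn": "play_rows", "kwargs": {"targets": [[0.0075, 0, 0, 0], [0.0075, 0, 0, 0], [0.0075, 0, -0.001, 0], [0.0075, 0, -0.001, 0], [0.0075, 0, -0.001, 0], [0.0075, 0, -0.002, 0], [0.0075, 0, -0.002, 0], [0.0075, 0, -0.002, 0], [0.0075, 0, -0.002, 0], [0.0075, 0, -0.002, 0], [0.0075, 0, -0.002, 0], [0.0075, 0, -0.002, 0], [0.0075, 0, -0.002, 0], [0.0075, 0, -0.001, 0], [0, 0, 0, 0], [0, 0, 0, 0]]}}

```text
t: 16.9
position: [529.8, 240.1, 97.9]
orientation: [-0.0, 0.748, 0.664, 0.0]
ft_force: [0.3, 0.0, -2.2]
grip_width: 0.707
grasp_force: 4.0
```

```bash
python3 - <<'E'
from h import *
st=snap("p8"); print(st["position"],st["ft_force"],st["grip_width"],st["grasp_force"])
S=ctrl.get_image("side"); cv2.imwrite("pics/side3.png",S)
# plate mask near in wrist: print rows of light-wood at several columns
a=cv2.cvtColor(cv2.imread("pics/p8.png"),cv2.COLOR_BGR2HSV)
m=((a[...,0]>18)&(a[...,0]<32)&(a[...,1]<140)&(a[...,2]>130))
for r in range(60,345,12): 
    c=np.where(m[r,180:400])[0]; print(r,len(c),(c.min()+180,c.max()+180) if len(c) else None)
E
```

```text
[529.82492496 240.09019739  97.88289908] [ 0.32039654  0.04758014 -2.17677132] 0.7070535081626629 3.9998388290405273
60 0 None
72 0 None
84 0 None
96 0 None
108 0 None
120 68 (np.int64(246), np.int64(313))
132 67 (np.int64(247), np.int64(313))
144 67 (np.int64(247), np.int64(313))
156 67 (np.int64(247), np.int64(313))
168 65 (np.int64(248), np.int64(312))
180 65 (np.int64(248), np.int64(312))
192 64 (np.int64(249), np.int64(312))
204 57 (np.int64(255), np.int64(311))
216 57 (np.int64(255), np.int64(311))
228 57 (np.int64(255), np.int64(311))
240 56 (np.int64(255), np.int64(311))
252 56 (np.int64(256), np.int64(311))
264 54 (np.int64(257), np.int64(310))
276 8 (np.int64(254), np.int64(335))
288 138 (np.int64(215), np.int64(354))
300 131 (np.int64(209), np.int64(355))
312 0 None
324 0 None
336 5 (np.int64(311), np.int64(351))
```

{"fn": "play_rows", "kwargs": {"targets": [[0, 0, -0.012, 0], [0, 0, -0.024, 0], [0, 0, -0.024, 0], [0, 0, -0.024, 0], [0, 0, -0.012, 0], [0, 0, 0, 6.85], [0, 0, 0, 6.85], [0, 0, 0, 0]]}}

```text
t: 17.67
position: [530.0, 238.9, 194.4]
orientation: [0.0, 0.823, 0.567, 0.0]
ft_force: [0.7, 1.0, -1.6]
grip_width: 0.703
grasp_force: 4.0
```

```bash
python3 - <<'E'
from h import *
st=ctrl.get_state(); print(st["position"],xang(st),st["ft_force"],shift(st,[555.5,-289,190]),shift(st,[555.5,-289,190])/16)
E
```

```text
[529.96735889 238.8652941  194.42671233] 69.13722691762867 [ 0.69760971  0.95656769 -1.58601026] [-0.4842  0.2118  0.0045] [-0.0302625   0.0132375   0.00028125]
```

{"fn": "play_rows", "kwargs": {"targets": [[-0.01, 0.0044, 0, 0], [-0.0202, 0.0088, 0, 0], [-0.0303, 0.0132, 0, 0], [-0.0303, 0.0132, 0, 0], [-0.0303, 0.0132, 0, 0], [-0.0303, 0.0132, 0, 0], [-0.0303, 0.0132, 0, 0], [-0.0303, 0.0132, 0, 0], [-0.0303, 0.0132, 0, 0], [-0.0303, 0.0132, 0, 0], [-0.0303, 0.0132, 0, 0], [-0.0303, 0.0132, 0, 0], [-0.0303, 0.0132, 0, 0], [-0.0303, 0.0132, 0, 0], [-0.0303, 0.0132, 0, 0], [-0.0303, 0.0132, 0, 0], [-0.0202, 0.0088, 0, 0], [-0.01, 0.0044, 0, 0], [0, 0, 0, 0], [0, 0, 0, 0]]}}

```text
t: 19.33
position: [557.4, -287.8, 193.4]
orientation: [-0.001, 0.821, 0.57, 0.0]
ft_force: [-0.7, 1.1, -1.6]
grip_width: 0.705
grasp_force: 4.0
```

```bash
python3 - <<'E'
from h import *
st=snap("b2"); print(st["position"],st["ft_force"],st["grip_width"],xang(st))
S=ctrl.get_image("side"); T=ctrl.get_image("top"); cv2.imwrite("pics/side4.png",S)
a=cv2.imread("pics/b2.png")
m=np.zeros((600,800,3),np.uint8); m[:300,:400]=cv2.resize(a,(400,300))
x,y=proj(cam("side"),[[550,-290,140]])[0].astype(int)-[50,75]; print("side org",x,y); m[:,400:]=cv2.resize(S[y:y+150,x:x+100],(400,600),interpolation=cv2.INTER_CUBIC)
x,y=proj(cam("top"),[[550,-290,140]])[0].astype(int)-[60,45]; x=min(x,440);print("top",x,y); m[300:,:400]=cv2.resize(T[y:y+90,x:x+120],(400,300),interpolation=cv2.INTER_CUBIC)
cv2.imwrite("pics/m5.png",m)
E
```

```text
[ 557.35216461 -287.84227166  193.40344135] [-0.72795422  1.08772157 -1.55116562] 0.7046544729397102 69.55517867989002
side org 264 34
top 356 162
```

View pics/m5.png

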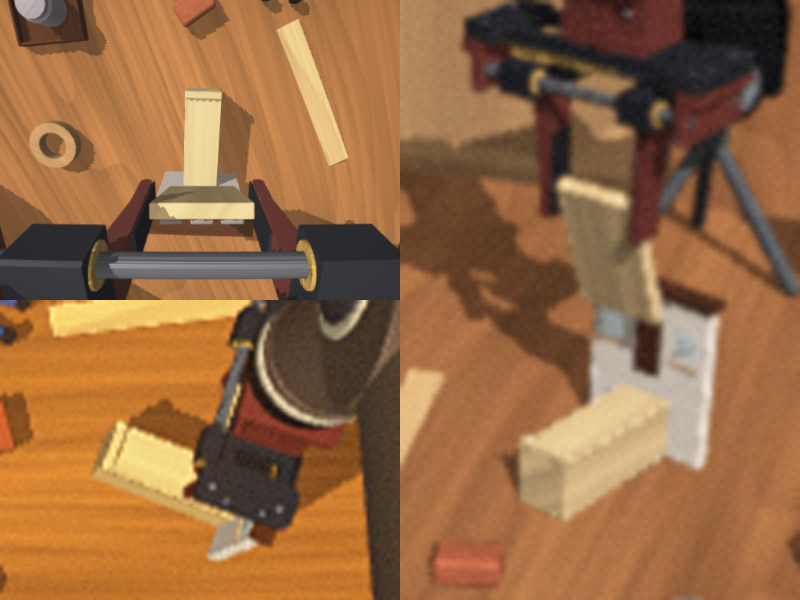

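```bash
python3 - <<'E'
from h import *
st=pickle.load(open("pics/b2.pkl","rb")); C=wc("b2"); r=rpy(st); p=st["position"]
a=cv2.imread("pics/b2.png"); a=cv2.cvtColor(a,cv2.COLOR_BGR2HSV)
m=((a[...,0]>18)&(a[...,0]<35)&(a[...,1]<150)&(a[...,2]>150))
L=[];Rr=[]
for y in range(120,262,10):
    c=np.where(m[y,230:340])[0]+230
    if len(c)<20: print(y,len(c)); continue
    w=onz(C,[(c.min()-.5,y),(c.max()+.5,y)],45); q=(w-p)@r; L.append(w[0]);Rr.append(w[1]); print(y,c.min(),c.max(),len(c),q[:,:2].round(1).tolist())
M=(np.array(L)+np.array(Rr))/2
d=M[2:-1]; v=np.polyfit(d[:,1],d[:,0],1); print("centre line angle",np.degrees(np.arctan2(-1,-v[0])), "x at y=-298.5:",np.polyval(v,-298.5))
print("xang",xang(st))
for z,(l,rr) in ((222,((150,203),(254,203))),(213,((149,220),(254,218)))):
    print(((onz(C,[(l[0]*1.4,l[1]*1.4),(rr[0]*1.4,rr[1]*1.4)],z)-p)@r)[:,:2])
E
```

```text
120 0
130 259 309 51 [[49.3, -19.8], [49.3, 21.6]]
140 17
150 259 308 50 [[33.0, -20.1], [33.0, 21.1]]
160 260 307 48 [[24.6, -19.4], [24.7, 20.5]]
170 259 307 49 [[16.2, -20.4], [16.2, 20.6]]
180 259 306 48 [[7.6, -20.5], [7.6, 20.0]]
190 258 306 49 [[-1.1, -21.6], [-1.1, 20.1]]
200 258 305 48 [[-10.0, -21.7], [-10.0, 19.5]]
210 258 305 48 [[-19.0, -21.9], [-19.0, 19.6]]
220 258 304 47 [[-28.2, -22.1], [-28.2, 18.9]]
230 258 303 46 [[-37.6, -22.3], [-37.5, 18.2]]
240 258 303 46 [[-47.1, -22.5], [-47.0, 18.4]]
250 257 302 46 [[-56.8, -23.5], [-56.7, 17.7]]
260 0
centre line angle -112.54097307123631 x at y=-298.5: 552.1708562882246
xang 69.55517867989002
[[  7.73653317 -29.01586803]
 [  7.83216761  28.97297899]]
[[ -8.99457301 -32.30230306]
 [ -7.47342176  31.58073132]]
```

{"fn": "play_rows", "kwargs": {"targets": [[0, -0.0007, 0, 2.2], [0, 0, 0.015, 0], [0, 0, 0.02, 0], [0, 0, 0.02, 0], [0, 0, 0.014, 0], [0, 0, 0.006, 0], [0, 0, 0, 0], [-0.008, 0, 0, 0], [-0.01, 0, 0, 0], [-0.008, 0, 0, 0], [0, 0, 0, 0], [0, 0, 0, 0], [0, 0, 0, 0]]}}

```text
t: 20.57
position: [547.1, -312.6, 119.2]
orientation: [0.0, 0.833, 0.554, 0.0]
ft_force: [-0.5, -0.1, -1.2]
grip_width: 0.707
grasp_force: 4.0
```

```bash
python3 - <<'E'
from h import *
st=ctrl.get_state(); c=np.array([552,-300,0]); q=rpy(st).T@(st["position"]-c)
print(st["position"],st["ft_force"],xang(st),"bay x",-q[0],"y",q[1],st["grasp_force"])
E
```

```text
[ 547.08450166 -312.57659069  119.19439325] [-0.50376317 -0.13585255 -1.1860749 ] 67.24177891009417 bay x 13.480720131243014 y 0.3934050018169232 3.9999396353960037
```

{"fn": "play_rows", "kwargs": {"targets": [[0, 0, 0.002, 0], [0, 0, 0.002, 0], [0, 0, 0.002, 0], [0, 0, 0.002, 0], [0, 0, 0, 0], [0, 0, 0, 0]]}}

```text
t: 21.07
position: [547.9, -311.4, 111.5]
orientation: [0.0, 0.832, 0.554, 0.001]
ft_force: [0.6, 2.6, 4.0]
grip_width: 0.704
grasp_force: 4.0
```

{"fn": "play_rows", "kwargs": {"targets": [[0.0067, 0, 0.0025, 0], [0.0067, 0, 0.003, 0], [0.006, 0, 0.004, 0], [0.006, 0, 0.0043, 0], [0, 0, 0, 0]]}}

```text
t: 21.48
position: [557.5, -286.7, 95.9]
orientation: [-0.001, 0.832, 0.555, 0.0]
ft_force: [0.5, 0.5, -0.8]
grip_width: 0.704
grasp_force: 4.0
```

```bash
cat > ph.py <<'E'
from h import *
import sys
n=sys.argv[1]; st=snap(n); C=wc(n); r=rpy(st);p=st["position"]; q=r.T@(p-[552,-300,0])
print(p.round(1),st["ft_force"].round(1),"bay",-q[0].round(1),q[1].round(1))
a=cv2.cvtColor(cv2.imread(f"pics/{n}.png"),cv2.COLOR_BGR2HSV)
m=((a[...,0]>15)&(a[...,0]<35)&(a[...,1]<160)&(a[...,2]>90))
for y in range(100,345,12):
    c=np.where(m[y,190:380])[0]+190; print(y,len(c),(int(c.min()),int(c.max())) if len(c) else "",end="; ")
E
python3 ph.py l1
```

```text
[ 557.5 -286.7   95.9] [ 0.5  0.5 -0.8] bay -14.5 -0.0
100 0 ; 112 0 ; 124 0 ; 136 0 ; 148 75 (245, 319); 160 75 (245, 319); 172 72 (247, 318); 184 72 (247, 318); 196 71 (247, 317); 208 70 (248, 317); 220 70 (248, 317); 232 69 (248, 316); 244 68 (249, 316); 256 68 (249, 316); 268 68 (250, 348); 280 157 (204, 360); 292 157 (204, 360); 304 45 (218, 348); 316 44 (214, 342); 328 15 (210, 356); 340 7 (225, 328);
```

{"fn": "play_rows", "kwargs": {"targets": [[0.005, 0, 0.005, 0], [0.005, 0, 0.0054, 0], [0.004, 0, 0.006, 0], [0.0037, 0, 0.0064, 0], [0.003, 0, 0.0067, 0], [0.0023, 0, 0.007, 0], [0, 0, 0, 0], [0, 0, 0, 0]]}}

```text
t: 22.2
position: [565.0, -267.8, 59.6]
orientation: [-0.001, 0.833, 0.554, -0.001]
ft_force: [-0.3, -0.3, -0.8]
grip_width: 0.706
grasp_force: 4.0
```

```bash
python3 ph.py l2
```

```text
[ 565.  -267.8   59.6] [-0.3 -0.3 -0.8] bay -34.7 -0.5
100 0 ; 112 0 ; 124 0 ; 136 0 ; 148 0 ; 160 0 ; 172 0 ; 184 73 (247, 319); 196 82 (242, 323); 208 88 (239, 326); 220 84 (241, 324); 232 83 (242, 324); 244 83 (242, 324); 256 152 (207, 358); 268 152 (207, 358); 280 59 (209, 356); 292 64 (211, 354); 304 85 (213, 352); 316 67 (215, 350); 328 63 (217, 348); 340 61 (219, 346);
```

{"fn": "play_rows", "kwargs": {"targets": [[0.001, 0, 0.005, 0], [0.001, 0, 0.005, 0], [0.001, 0, 0.0045, 0], [0.001, 0, 0.0045, 0], [0, 0, 0, 0], [0, 0, 0, 0]]}}

```text
t: 22.75
position: [567.0, -263.9, 41.1]
orientation: [-0.0, 0.833, 0.554, -0.0]
ft_force: [0.1, 0.2, -1.3]
grip_width: 0.705
grasp_force: 4.0
```

```bash
python3 ph.py l3; python3 - <<'E'
from h import *
a=cv2.imread("pics/l3.png"); S=ctrl.get_image("side")
m=np.zeros((600,800,3),np.uint8); m[:,:]=0
m[:420,:560]=a
x,y=proj(cam("side"),[[552,-300,60]])[0].astype(int)-[30,35]; m[:280,560:]=cv2.resize(S[y:y+70,x:x+60],(240,280),interpolation=cv2.INTER_CUBIC)
cv2.imwrite("pics/m6.png",m)
E
```

```text
[ 567.  -263.9   41.1] [ 0.1  0.2 -1.3] bay -39.1 -0.2
100 0 ; 112 0 ; 124 0 ; 136 0 ; 148 0 ; 160 0 ; 172 0 ; 184 0 ; 196 76 (245, 320); 208 84 (241, 324); 220 93 (236, 328); 232 95 (235, 329); 244 145 (210, 354); 256 149 (208, 356); 268 85 (208, 355); 280 62 (210, 355); 292 58 (211, 354); 304 66 (212, 353); 316 70 (214, 351); 328 68 (214, 350); 340 55 (215, 349);
```

View pics/m6.png

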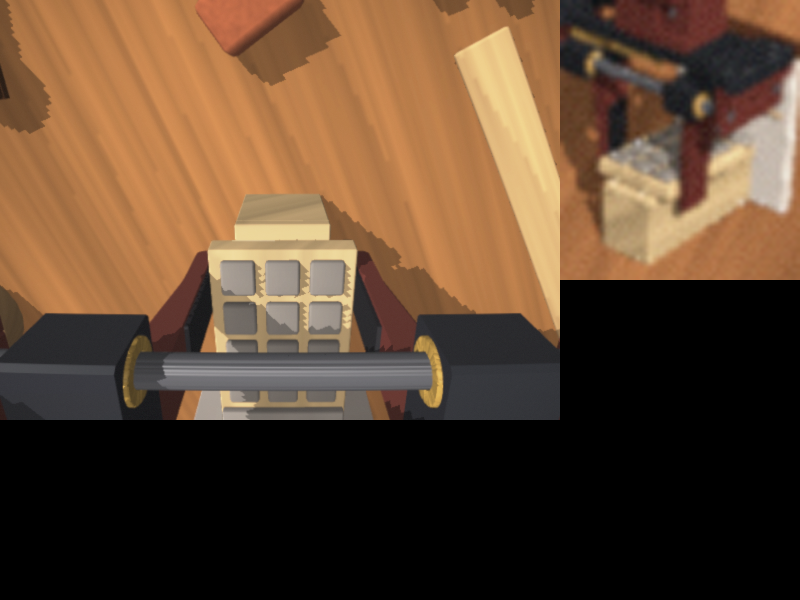

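```bash
python3 - <<'E'
from h import *
C=wc("l3"); st=pickle.load(open("pics/l3.pkl","rb")); r=rpy(st)
f=lambda uv,z:-((onz(C,[uv],z)-[552,-300,0])@r)[0,0]
print("A top",f((283,249),66),"A bottom",f((283,241),56),"lip outer top",f((283,224),50),f((283,195),0))
print("rel grip", -((onz(C,[(283,249)],66)-st["position"])@r)[0,0])
E
```

```text
A top -60.51935033686124 A bottom -59.73241051134734 lip outer top -65.14351944107844 -63.961258683558206
rel grip -21.464639671761052
```

{"fn": "play_rows", "kwargs": {"targets": [[-0.003, 0, 0, 0], [-0.003, 0, 0, 0], [-0.002, 0, 0, 0], [0, 0, 0, 0], [0, 0, 0, 0]]}}

```text
t: 23.27
position: [564.1, -271.9, 41.6]
orientation: [0.0, 0.833, 0.554, -0.0]
ft_force: [0.2, 0.0, -1.7]
grip_width: 0.709
grasp_force: 4.0
```

```bash
python3 ph.py l4; python3 - <<'E'
from h import *
C=wc("l4"); st=pickle.load(open("pics/l4.pkl","rb")); r=rpy(st)
a=cv2.imread("pics/l4.png"); print([ (y,a[y,283].tolist()) for y in range(215,262,2)]); print([(y,a[y,283].tolist()) for y in range(398,420)])
f=lambda uv,z:-((onz(C,[uv],z)-[552,-300,0])@r)[0,0]
for y in range(236,256,3): print(y,f((283,y),66),f((283,y),56),f((283,y),50))
for y in (402,408,414): print(y,f((283,y),60))
E
```

```text
[ 564.1 -271.9   41.6] [ 0.2  0.  -1.7] bay -30.6 0.2
100 0 ; 112 0 ; 124 0 ; 136 0 ; 148 0 ; 160 0 ; 172 0 ; 184 79 (243, 321); 196 88 (238, 325); 208 97 (233, 329); 220 97 (233, 329); 232 92 (236, 327); 244 145 (210, 354); 256 149 (208, 356); 268 75 (208, 355); 280 65 (210, 355); 292 71 (211, 354); 304 68 (212, 352); 316 66 (213, 351); 328 67 (214, 350); 340 51 (215, 349); [(215, [153, 213, 235]), (217, [153, 213, 236]), (219, [154, 214, 236]), (221, [133, 184, 217]), (223, [105, 145, 171]), (225, [110, 152, 179]), (227, [118, 163, 194]), (229, [157, 217, 239]), (231, [158, 217, 239]), (233, [159, 218, 239]), (235, [158, 217, 238]), (237, [158, 217, 238]), (239, [156, 216, 237]), (241, [117, 158, 183]), (243, [107, 147, 173]), (245, [108, 148, 175]), (247, [108, 148, 176]), (249, [121, 167, 198]), (251, [146, 201, 229]), (253, [146, 201, 229]), (255, [147, 202, 229]), (257, [146, 201, 229]), (259, [142, 195, 225]), (261, [110, 119, 126])]
[(398, [97, 103, 110]), (399, [97, 103, 108]), (400, [97, 106, 113]), (401, [93, 115, 132]), (402, [97, 131, 155]), (403, [98, 134, 158]), (404, 
[... 152 characters left out ...]
[89, 94, 99]), (412, [99, 105, 111]), (413, [107, 113, 120]), (414, [109, 115, 123]), (415, [108, 116, 122]), (416, [108, 116, 123]), (417, [110, 115, 124]), (418, [109, 115, 123]), (419, [109, 116, 123])]
236 -57.3667901055159 -53.31422951806138 -50.882693165588684
239 -56.09657427348438 -51.9516469842808 -49.46469061075866
242 -54.81945603068625 -50.58166011486336 -48.03898256536966
245 -53.53535727250398 -49.20418512563251 -46.60548183750963
248 -52.24419877661782 -47.81913703343297 -45.16409998752203
251 -50.945900180304946 -46.42642963177944 -43.714747302664165
254 -49.64037995720427 -45.02597546593163 -42.25733277116813
402 31.937544022816088
408 35.72965984507405
414 39.58010894908722
```

{"fn": "play_rows", "kwargs": {"targets": [[0, 0, 0.0025, 0], [0, 0, 0.0025, 0], [0, 0, 0.0025, 0], [0, 0, 0.002, 0], [0, 0, 0.001, 0], [0, 0, 0, 0], [0, 0, 0, 0]]}}

```text
t: 23.9
position: [564.5, -271.3, 31.3]
orientation: [0.0, 0.832, 0.554, 0.0]
ft_force: [-0.4, -0.3, 3.1]
grip_width: 0.703
grasp_force: 4.0
```

```bash
python3 ph.py l5; python3 - <<'E'
from h import *
C=wc("l5"); st=pickle.load(open("pics/l5.pkl","rb")); r=rpy(st)
a=cv2.imread("pics/l5.png").mean(2).astype(int); print(a[195:262,283].tolist())
f=lambda uv,z:-((onz(C,[uv],z)-[552,-300,0])@r)[0,0]
for y in range(200,256,6): print(y,round(f((283,y),55),1),round(f((283,y),50),1))
E
```

```text
[ 564.5 -271.3   31.3] [-0.4 -0.3  3.1] bay -31.3 0.5
100 0 ; 112 0 ; 124 0 ; 136 0 ; 148 0 ; 160 0 ; 172 0 ; 184 0 ; 196 87 (238, 324); 208 97 (233, 329); 220 104 (229, 332); 232 100 (231, 330); 244 145 (210, 354); 256 153 (206, 358); 268 73 (207, 357); 280 67 (208, 357); 292 65 (209, 356); 304 146 (210, 355); 316 70 (210, 354); 328 65 (212, 353); 340 83 (212, 352); [134, 132, 131, 128, 127, 128, 132, 138, 142, 142, 145, 147, 149, 150, 151, 156, 146, 142, 146, 168, 188, 194, 197, 197, 198, 198, 198, 198, 198, 199, 199, 199, 199, 200, 200, 197, 181, 154, 145, 144, 146, 146, 158, 194, 202, 204, 204, 200, 159, 134, 134, 135, 137, 136, 136, 137, 157, 184, 191, 193, 194, 194, 193, 193, 193, 195, 189]
200 -72.6 -71.1
206 -70.2 -68.6
212 -67.7 -66.1
218 -65.3 -63.5
224 -62.8 -61.0
230 -60.3 -58.4
236 -57.8 -55.8
242 -55.2 -53.1
248 -52.6 -50.4
254 -50.0 -47.7
```

{"fn": "play_rows", "kwargs": {"targets": [[0, 0, 0, 0], [0, 0, 0, 0], [0, 0, 0, 0], [0, 0, 0, 0], [0, 0, 0, 0], [0, 0, 0, 0], [0, 0, 0, 0]], "claw": 0.085}}

```text
t: 24.53
position: [564.2, -271.4, 31.0]
orientation: [-0.0, 0.833, 0.554, -0.0]
ft_force: [-0.1, 0.2, -0.4]
grip_width: 0.967
grasp_force: 0.0
```

```bash
python3 ph.py l6; python3 - <<'E'
from h import *
C=wc("l6"); st=pickle.load(open("pics/l6.pkl","rb")); r=rpy(st)
im=cv2.imread("pics/l6.png");a=im.mean(2).astype(int); print(a[205:262,283].tolist())
w=lambda uv,z:((onz(C,uv,z)-[552,-300,0])@r)[:,:2].round(1).tolist()
# plate edges at top face z55, and bed edges z45 near lip
for y in (258,265,300): print(y,a[y,200:216].tolist(),a[y,348:364].tolist())
print("plate",w([(206.5,254),(358,254),(210,304),(355.5,304)],55)); print("bed",w([(228.5,220),(332.5,220)],50),w([(231,240),(330,240)],45))
E
```

```text
[ 564.2 -271.4   31. ] [-0.1  0.2 -0.4] bay -31.1 0.2
100 0 ; 112 0 ; 124 0 ; 136 0 ; 148 0 ; 160 0 ; 172 0 ; 184 15 (289, 319); 196 88 (238, 325); 208 98 (233, 330); 220 104 (230, 333); 232 100 (232, 331); 244 146 (210, 355); 256 154 (206, 359); 268 66 (207, 358); 280 70 (208, 357); 292 70 (209, 356); 304 147 (210, 356); 316 63 (211, 355); 328 63 (212, 354); 340 83 (213, 353); [144, 148, 150, 149, 148, 154, 145, 144, 150, 175, 191, 196, 197, 197, 197, 198, 197, 198, 199, 199, 198, 199, 198, 199, 199, 198, 175, 153, 145, 145, 145, 151, 189, 201, 203, 203, 202, 190, 152, 133, 132, 135, 135, 136, 137, 138, 162, 182, 190, 193, 193, 193, 193, 193, 192, 193, 189]
258 [137, 136, 135, 135, 134, 135, 161, 194, 196, 196, 195, 196, 196, 197, 198, 199] [200, 201, 202, 202, 202, 202, 201, 200, 200, 193, 163, 113, 90, 87, 88, 88]
265 [141, 138, 138, 137, 136, 136, 146, 198, 202, 196, 194, 195, 195, 194, 194, 194] [197, 201, 201, 192, 164, 170, 196, 200, 198, 188, 139, 92, 87, 87, 87, 87]
300 [131, 128, 128, 127, 125, 125, 124, 125, 127, 128, 132, 144, 173, 190, 194, 193] [197, 199, 201, 201, 200, 198, 193, 171, 120, 92, 91, 91, 91, 91, 90, 92]
plate [[49.9, -30.3], [49.9, 30.4], [26.9, -30.3], [26.9, 30.8]]
bed [[62.6, -21.6], [62.6, 20.3]] [[51.8, -21.7], [51.8, 20.3]]
```

{"fn": "play_rows", "kwargs": {"targets": [[0, 0, -0.006, 0], [0, 0, -0.012, 0], [0, 0, -0.02, 0], [0, 0, -0.025, 0], [0, 0, -0.03, 0], [0, 0, -0.03, 0], [0, 0, -0.03, 0], [0, 0, 0, 0], [0, 0, 0, 0], [0, 0, 0, 0]]}}

```text
t: 25.42
position: [563.9, -271.4, 184.4]
orientation: [0.0, 0.833, 0.554, -0.0]
ft_force: [-0.9, 0.7, -0.4]
grip_width: 0.971
grasp_force: 0.0
```

```bash
python3 - <<'E'
from h import *
st=snap("e1"); C=wc("e1"); r=rpy(st); print(st["position"],st["ft_force"])
# check: rectify bay at plate top z=55, bay x -65..60, y -40..40 (2px/mm); print profile along centreline gap & lateral
g=cv2.imread("pics/e1.png"); h=cv2.cvtColor(g,cv2.COLOR_BGR2HSV)
fr=lambda x,y,z:np.array([552,-300,0])+r@[-x,y,0]+[0,0,z]
q=proj(C,[fr(-70,-40,55),fr(60,-40,55),fr(60,40,55),fr(-70,40,55)])
H=cv2.getPerspectiveTransform(np.float32(q),np.float32([(0,0),(260,0),(260,160),(0,160)]))
w=cv2.warpPerspective(g,H,(260,160)).mean(2).astype(int)
print(w[80,::2].tolist()); print("lat -20",w[::2,100].tolist()); print("lat +30",w[::2,200].tolist())
T=ctrl.get_image("top").astype(int); T0=cv2.imread("pics/top2.png").astype(int)
u=proj(cam("top"),[[438.5,-85,49]])[0].astype(int); print(u,T[u[1],u[0]])
E
```

```text
[ 563.91897444 -271.43435063  184.40811708] [-0.90088181  0.69735661 -0.37470363]
[137, 137, 145, 146, 165, 194, 201, 202, 202, 203, 203, 192, 156, 149, 155, 191, 205, 185, 150, 169, 193, 198, 198, 188, 158, 155, 158, 160, 159, 160, 159, 160, 160, 160, 159, 158, 158, 158, 157, 147, 179, 197, 198, 196, 171, 152, 156, 158, 159, 159, 159, 160, 160, 159, 160, 159, 159, 159, 159, 154, 141, 141, 172, 194, 194, 157, 151, 156, 158, 159, 159, 159, 160, 159, 160, 160, 160, 159, 158, 158, 156, 160, 188, 196, 188, 161, 145, 151, 156, 158, 159, 159, 159, 159, 160, 160, 159, 159, 158, 158, 156, 148, 147, 175, 192, 195, 193, 171, 142, 159, 177, 181, 181, 180, 180, 181, 180, 178, 163, 134, 130, 142, 166, 170, 167, 128, 73, 55, 55, 55]
lat -20 [130, 129, 133, 141, 146, 146, 145, 143, 145, 175, 199, 200, 201, 200, 191, 175, 166, 165, 163, 161, 161, 160, 159, 157, 156, 155, 153, 149, 111, 125, 158, 179, 188, 183, 172, 166, 165, 163, 162, 161, 159, 158, 157, 156, 155, 154, 147, 115, 129, 143, 168, 188, 178, 169, 165, 164, 163, 161, 161, 159, 158, 157, 156, 155, 153, 136, 125, 156, 193, 205, 195, 124, 93, 92, 94, 94, 94, 95, 94, 94]
lat +30 [174, 174, 174, 174, 175, 174, 174, 174, 175, 190, 206, 199, 199, 198, 195, 176, 163, 162, 161, 159, 158, 157, 155, 155, 154, 153, 153, 147, 125, 133, 139, 155, 184, 179, 169, 162, 161, 160, 159, 158, 156, 155, 155, 154, 153, 153, 144, 114, 132, 144, 174, 187, 180, 166, 162, 160, 159, 158, 158, 156, 155, 154, 154, 153, 152, 143, 126, 155, 184, 204, 194, 124, 110, 111, 111, 110, 111, 111, 111, 111]
[335 254] [190 199 215]
```

```bash
python3 -c "
from plant import ctrl
print(ctrl.close_job())"
```

```text
the job is handed in; nothing more can be done
None
```

I handed the job in at about 25.5 s. By my last camera measurements, the weight stands in the square tray and the plate lies cobbles up in the bay with its kerb at the house, within about 2 mm of centre. The hand-in gave no verdict back.

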